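# Close the dry box crosswise

## Robot

A 6-joint arm with a two-finger parallel gripper is mounted at the origin on the work surface; the furniture and walls round the work are solid. World frame = base frame: x ahead of the robot, y to its left, z up, the work surface at z = 0. Lengths are in mm, angles in rad, forces in N, time in s.
With the tool pointing down it reaches from about 325 to 900 mm from the base axis. Payload 3.5 kg.
Tool frame: the origin (TCP) lies on the centre line of the jaws, within the pads' length; the fingertips stand 11 mm ahead of it and the grasp point (between the pads) lies 8 mm behind it; y points along the fingers, z is the direction in which the jaws open and shut, and the axes are right-handed (so a half turn about y gives the same grasp; the last joint's range is limited). The gripper opens to 85 mm and grips with 20 to 120 N. Pads are 22 mm wide; open, the fingers measure 114 mm over their backs; the gripper's body (76 mm by 85 mm) begins 54 mm behind the grasp point. The pads swing forward as they close: fully open they stand 13 mm farther back than shut.
Start: joints at [-1.243, 0.276, -0.026, 1.268, 0, 1.467], TCP at [260.987, -567.898, 242.313] pointing down, gripper open.
Joint ranges: [-3.12, 3.12], [-0.85, 1.88], [-1.08, 1.24], [-1.95, 2.15], [-1.57, 1.53], [-3.14, 3.14]. Speed limits (rad/s): [2.57, 2.57, 3.14, 3.14, 3.14, 3.14].

## Interface

Orientations are given as a unit quaternion [w, x, y, z].
In Python, from rig import robot, viewer gives the robot as it stands. The module is installed in compiled form; this text tells all that it offers. Calls block until the motion is done:
- robot.movep(position, orientation): joint-space move of the TCP to a pose.
- robot.line_to(position, orientation=None, velocity=150): straight line of the TCP; orientation=None keeps the orientation; velocity is the mean speed in mm/s.
- robot.move_j(angles): joint-space move.
- robot.let_go() and robot.gripper_close(newtons=None): open the fingers fully, or close them until they stop; newtons is the grip in N (None keeps the last).
- robot.sleep(seconds).
- robot.ik(position, orientation): joint angles nearest the present ones, or None.
- robot.get_obs(): the state.
- viewer.get_image(name): name is "scene" or "side" or "wrist"; returns the picture (400x640x3 uint8, red, green, blue); there is no depth.
- viewer.get_calibration(name): a dict with "intrinsics" (3x3 intrinsics, pixels), "rvec" (rotation vector, rad) and "tvec" (3), from world to camera coordinates, as OpenCV has them. Camera axes: x right, y down, z forward; pixel columns grow to the right and rows downward; lengths in mm; the calibration is good to about 2 mm. A picture is of the moment at which its call begins: read the wrist's pose just before it. get_calibration takes no time and is no camera call; for the wrist camera it gives the pose at the moment of the call.
A pose or a line that the arm cannot do raises robot.MotionError and nothing moves.
- robot.finish_job(): hands the job in, once; it reports no verdict.
The state is a dict: "clock": time; "qpos": joint angles; "joint_vel": joint speeds; "effort": joint torques, N m; "position": TCP position; "ee_rot": TCP orientation; "wrist_force": force on the tool from outside, world axes, zero at the start; "wrist_torque": the same for the moment, N m; "finger_gap": opening from 0.0 (shut) to 1.0 (fully open).
Only numpy, scipy, OpenCV 4.12 (cv2) and the standard library are available. Lean on these libraries where they do the work, as an engineer would, in place of code of your own. Each camera call takes 0.05 s, during which the arm holds its last target.

## Task

The sealed storage box for adhesive reels has its lid laid on and its four side clips still folded out. Fold the clips down and press each one home so that it snaps under the rim, working crosswise so the seal is drawn down evenly: any clip first, then the one diagonally opposite, then the other two. Press slowly and gently, only until each clip snaps (never harder than 25 N, or the clip is overstrained), and leave the other things on the table where they are.

Things in the scene. Friction and masses are not known exactly. Their poses are not given: they have to be found in the camera images.
- dry_box: Storage box, standing firmly (it does not slide): light grey tub, 205x145 mm over the rim, 105 mm high with the lid resting on its seal, card holder on its near end. Origin at the centre of its underside; x along its length to the far end, y to its left, z up. The rim is a 6 mm thick flange 88 mm up, edge at y = +-73 mm; below it the tub's side walls are at y = +-63 mm.
- lid_top (a point): Centre of the lid's top face (mid-grey frame with a clear window). The lid rides on a rubber seal that pushes each corner up with about 13 N per mm and yields with a short lag. Lid resting free: 105 mm above the box's origin; all four clips home: 1.1 to 1.4 mm lower. The lid tips towards a clip that is closed alone.
- hinge_fl (a point): Middle of the hinge line of the near left clip, on the lid's left edge: in the box's frame x = -52, y = +70, z = 104 mm with the lid resting free. The hinge line is parallel to the box's x axis; this point's axes are the lid's, parallel to the box's.
- hinge_fr (a point): Middle of the hinge line of the near right clip, on the lid's right edge: in the box's frame x = -52, y = -70, z = 104 mm with the lid resting free. The hinge line is parallel to the box's x axis; this point's axes are the lid's, parallel to the box's.
- hinge_bl (a point): Middle of the hinge line of the far left clip, on the lid's left edge: in the box's frame x = +52, y = +70, z = 104 mm with the lid resting free. The hinge line is parallel to the box's x axis; this point's axes are the lid's, parallel to the box's.
- hinge_br (a point): Middle of the hinge line of the far right clip, on the lid's right edge: in the box's frame x = +52, y = -70, z = 104 mm with the lid resting free. The hinge line is parallel to the box's x axis; this point's axes are the lid's, parallel to the box's.
- clip_fl (a joint): Angle of the near left clip: 0 = home, hanging straight down, nib hooked under the rim; 1.57 = straight out, level; larger = raised further. All clips are alike: grey flaps 38 mm wide, ending 48 mm from the hinge line; when home the outer face is 9 mm, the rounded end 11 mm outside the hinge line. They stay where they are put.
- clip_fr (a joint): Angle of the near right clip: 0 = home, hanging straight down, nib hooked under the rim; 1.57 = straight out, level; larger = raised further. The nib on a flap's inner face, 19.5 mm from the hinge, meets the rim's rounded edge at about 0.37 and must ride over it, pulling the lid down; past about 0.12 the force drops and it goes home almost by itself.
- clip_bl (a joint): Angle of the far left clip: 0 = home, hanging straight down, nib hooked under the rim; 1.57 = straight out, level; larger = raised further. Pushing a flap home by its end takes about 5 to 16 N, different for each clip, at 10 mm/s or slower; faster needs more, and so does pushing straight in rather than along the flap's arc (its face rubs). Pushing on against the hard home stop passes 25 N.
- clip_br (a joint): Angle of the far right clip: 0 = home, hanging straight down, nib hooked under the rim; 1.57 = straight out, level; larger = raised further. The last 21 mm of each flap, its finger tab, has been bent by use, by up to 8.5 mm outwards or 1 mm inwards at its end, differently for each clip; this is not reported.
- snips: Bystander: small dark side cutters, 46x125x12 mm; origin at the centre of its underside.
- blade_case: Bystander: black pocket case, 21x49x30 mm; origin at the centre of its underside.
- black_marker: Bystander: black felt pen, 11x130x12 mm; origin at the centre of its underside.
- cork_block: Bystander: cork sanding block, 60x100x34 mm; origin at the centre of its underside.

How it is judged (in metres and radians):
On the way, in this order (a step that is already met when the one before it is completed fails the run):
1. one clip is home, the other three still free (((value of joint clip_fl below 0.07 rad and value of joint each of clip_fr, clip_bl, clip_br above 0.15 rad) or (value of joint clip_fr below 0.07 rad and value of joint each of clip_fl, clip_bl, clip_br above 0.15 rad) or (value of joint clip_bl below 0.07 rad and value of joint each of clip_fl, clip_fr, clip_br above 0.15 rad) or (value of joint clip_br below 0.07 rad and value of joint each of clip_fl, clip_fr, clip_bl above 0.15 rad))), for 0.1 s.
2. the clip diagonally opposite the first is home too, the other two still free (((value of joint each of clip_fl, clip_br below 0.07 rad and value of joint each of clip_fr, clip_bl above 0.15 rad) or (value of joint each of clip_fr, clip_bl below 0.07 rad and value of joint each of clip_fl, clip_br above 0.15 rad))), for 0.1 s.
At the end, for the whole second after the job is handed in: All four clips are home (each within 0.07 rad of straight down, past its snap), and the lid's top is at least 0.8 mm below where it rested, held down on its seal (value of joint each of clip_fl, clip_fr, clip_bl, clip_br below 0.07 rad and z of lid_top in the frame of dry_box below 0.1042 m); the robot touches nothing.
It fails at once if two neighbouring clips are home while the other two are both still free (not crosswise) ((value of joint each of clip_fl, clip_fr below 0.07 rad and value of joint each of clip_bl, clip_br above 0.15 rad) or (value of joint each of clip_bl, clip_br below 0.07 rad and value of joint each of clip_fl, clip_fr above 0.15 rad) or (value of joint each of clip_fl, clip_bl below 0.07 rad and value of joint each of clip_fr, clip_br above 0.15 rad) or (value of joint each of clip_fr, clip_br below 0.07 rad and value of joint each of clip_fl, clip_bl above 0.15 rad)).
It fails at once if the robot pushes on the box, its lid or a clip with more than 25 N (contact force between any of the fingers, the arm and dry_box above 25 N).
It fails at once if a bystander is moved by more than 30 mm (distance of any of snips, blade_case, black_marker, cork_block from where it was at the start of the episode above 0.03 m).
It also fails if it takes over 72 s, if anything falls off the work surface, if the arm or the gripper's body presses on something with over 40 N, if the wrist force passes 120 N, or if a joint passes its speed limit or range.

## Working session

There is one attempt and no reset: what is moved stays moved. The work goes in short steps, each a Python script; the robot and the scene stay as the last script left them, time stands still between calls to the robot, and variables do not carry over. Pictures are saved under pics/ and viewed, and the job is handed in when it is done.

```bash
mkdir -p pics; python3 - <<'E'
from rig import robot, viewer
import cv2
o=robot.get_obs()
for k,v in o.items(): print(k,v)
for n in ["scene","side","wrist"]:
    c=viewer.get_calibration(n); print(n,c)
    cv2.imwrite(f"pics/{n}0.png",viewer.get_image(n)[:,:,::-1])
E
```

```text
clock 0.0
qpos [-1.24340281e+00  2.77164127e-01 -2.79167368e-02  1.26799289e+00
  8.01054781e-06  1.46735282e+00]
joint_vel [1.22284836e-03 1.33550165e-05 3.82674571e-04 7.36203622e-04
 2.21467619e-04 1.07364972e-04]
effort [-2.33322040e-03 -4.45512915e+01  2.95199651e+01  1.63921580e-02
 -2.75620987e-04  1.55171227e-05]
position [ 260.73985692 -567.16931426  241.12345421]
ee_rot [ 0.15106126 -0.15123558  0.69156345 -0.68996252]
wrist_force [ 1.21490242  0.06721322 -0.8076062 ]
wrist_torque [ 0.05617704 -0.00280915  0.00805996]
finger_gap 1.001791781998709
scene {'intrinsics': array([[460.19224687,   0.        , 321.68464178],
       [  0.        , 460.19224687, 197.17032041],
       [  0.        ,   0.        ,   1.        ]]), 'rvec': array([ 1.9176102 , -1.09277449,  0.60745747]), 'tvec': array([-268.90261427,  326.75136179,  709.72427701])}
side {'intrinsics': array([[385.49869981,   0.        , 323.12567146],
       [  0.        , 385.49869981, 201.82944394],
       [  0.        ,   0.        ,   1.        ]]), 'rvec': array([ 0.19606975, -2.77422751,  1.31890977]), 'tvec': array([ 577.93355407,  106.2787253 , 1003.12581571])}
wrist {'intrinsics': array([[330.61806188,   0.        , 325.36574965],
       [  0.        , 330.61806188, 198.62323795],
       [  0.        ,   0.        ,   1.        ]]), 'rvec': array([-2.43277401,  1.55974858,  0.22942049]), 'tvec': array([-623.07920221,  -37.5607161 ,  378.35681538])}
```

View pics/scene0.png

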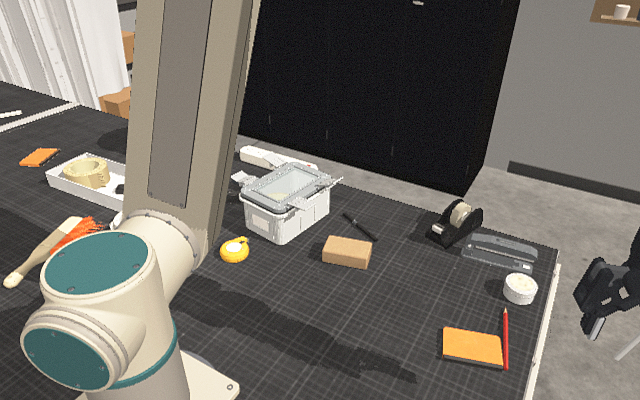

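View pics/side0.png

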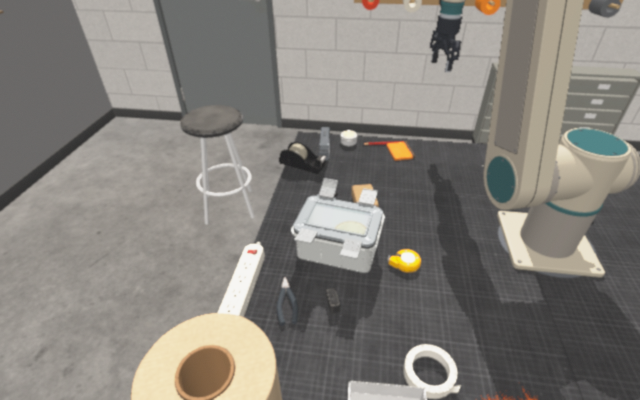

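View pics/wrist0.png

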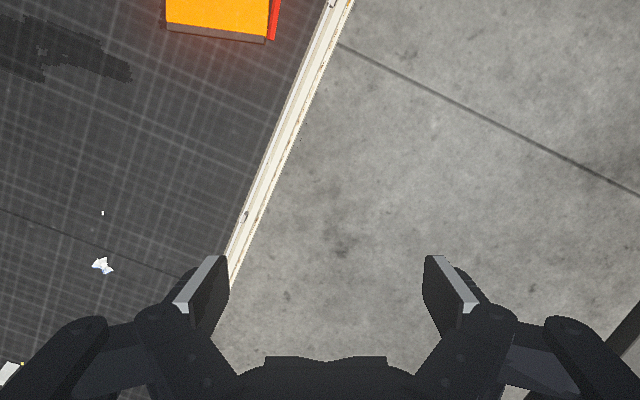

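Scene: the box is centred near (290,200), with the clips out on both sides. Side: the lid is near (340,220) and the clips are at (330,188), (368,198), (308,237) and (350,245). I'll zoom in on both.

```bash
cat > h.py <<'E'
import numpy as np, cv2
from rig import robot, viewer
def cam(n,c=None):
    c=c or viewer.get_calibration(n)
    R,_=cv2.Rodrigues(np.array(c['rvec'],float)); K=c['intrinsics']; t=np.array(c['tvec'],float)
    return K,R,t
def ray(c,uv):
    K,R,t=c
    d=R.T@(np.linalg.inv(K)@np.array([uv[0],uv[1],1.])); return -R.T@t, d/np.linalg.norm(d)
def onz(c,uv,z):
    o,d=ray(c,uv); return o+d*(z-o[2])/d[2]
def proj(c,P):
    K,R,t=c; p=(R@np.atleast_2d(P).T).T+t; p=p@K.T; return p[:,:2]/p[:,2:]
E
python3 - <<'E'
import cv2
from h import *
a=cv2.imread('pics/scene0.png')[140:260,210:410]; b=cv2.imread('pics/side0.png')[165:315,265:425]
cv2.imwrite('pics/sc_z.png',cv2.resize(a,None,fx=4,fy=4,interpolation=cv2.INTER_CUBIC))
cv2.imwrite('pics/si_z.png',cv2.resize(b,None,fx=4,fy=4,interpolation=cv2.INTER_CUBIC))
for n in ['scene','side']:
    c=cam(n); print(n,-c[1].T@c[2])
c=cam('side'); 
for uv in [(305,198),(383,208),(374,246),(294,233)]: print(onz(c,uv,100))
E
```

```text
scene [-229.38611726 -438.94760477  661.43074259]
side [469.25125453 785.56190533 717.11889916]
[626.86111741  26.07565127 100.        ]
[427.69513405  38.47191611 100.        ]
[444.51129325 173.32218205 100.        ]
[628.93910675 157.18863506 100.        ]
```

View pics/sc_z.png

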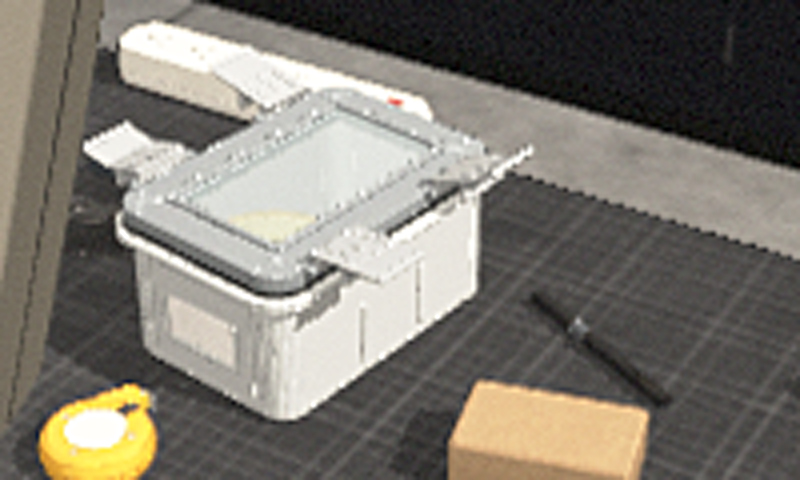

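View pics/si_z.png

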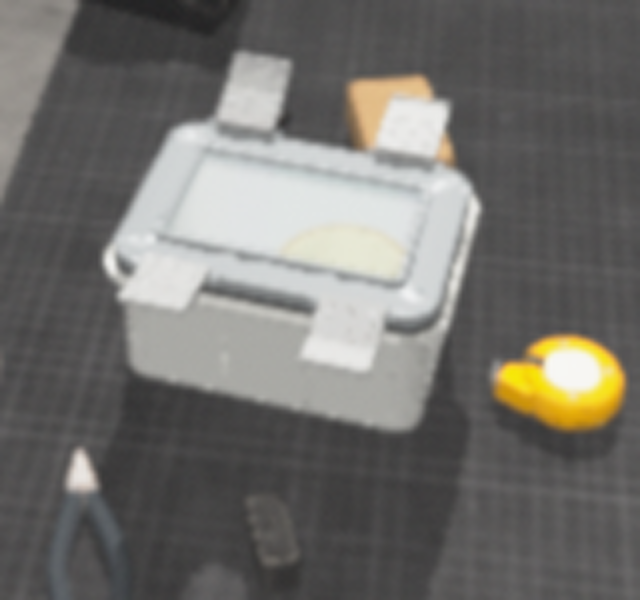

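```bash
python3 - <<'E'
from h import *
from scipy.spatial.transform import Rotation as Ro
o=robot.get_obs(); q=o['ee_rot']; R=Ro.from_quat([q[1],q[2],q[3],q[0]]).as_matrix(); print(R.round(3))
K,Rc,t=cam('wrist'); C=-Rc.T@t
print('cam in tool',R.T@(C-o['position'])); print('cam axes in tool (rows x,y,z)',(Rc@R).round(3))
def quat(M):
    v=Ro.from_matrix(M).as_quat(); return [v[3],v[0],v[1],v[2]]
y=np.array([0,0,-1.])
for yaw in [-94,-4,86,176]:
  z=np.array([np.cos(np.radians(yaw)),np.sin(np.radians(yaw)),0]); x=np.cross(y,z)
  M=np.stack([x,y,z],1)
  for P in ([530,98,420],[478,200,60],[585,0,60],[430,98,420],[600,98,400]):
    print(yaw,P,robot.ik(P,quat(M)))
E
```

```text
[[-0.909 -0.001  0.418]
 [-0.418  0.002 -0.909]
 [-0.    -1.    -0.002]]
cam in tool [ -71.71961636 -131.05633016   -0.86322301]
cam axes in tool (rows x,y,z) [[ 0.    -0.     1.   ]
 [ 0.958 -0.286 -0.001]
 [ 0.286  0.958  0.   ]]
-94 [530, 98, 420] [ 0.06288351  0.08330643  0.10780996  1.59529985  0.         -3.00889597]
-94 [478, 200, 60] [ 0.27147167  0.25869969 -0.47442875  0.83766788  0.         -2.80030781]
-94 [585, 0, 60] [-0.11048103  0.36111224 -0.32708249  0.8826016   0.          3.10092479]
-94 [430, 98, 420] [ 0.07730332 -0.09714932 -0.07124884  1.59669681  0.         -2.99447616]
-94 [600, 98, 400] [ 0.05560951  0.21058301  0.21509387  1.57530719  0.         -3.01616998]
-4 [530, 98, 420] [0.06288351 0.08330643 0.10780996 1.59529985 0.         1.70349301]
-4 [478, 200, 60] [ 0.27147167  0.25869969 -0.47442875  0.83766788  0.          1.91208117]
-4 [585, 0, 60] [-0.11048103  0.36111224 -0.32708249  0.8826016   0.          1.53012847]
-4 [430, 98, 420] [ 0.07730332 -0.09714932 -0.07124884  1.59669681  0.          1.71791282]
-4 [600, 98, 400] [0.05560951 0.21058301 0.21
[... 249 characters left out ...]
0.36111224 -0.32708249  0.8826016   0.         -0.04066786]
86 [430, 98, 420] [ 0.07730332 -0.09714932 -0.07124884  1.59669681  0.          0.14711649]
86 [600, 98, 400] [0.05560951 0.21058301 0.21509387 1.57530719 0.         0.12542268]
176 [530, 98, 420] [ 0.06288351  0.08330643  0.10780996  1.59529985  0.         -1.43809964]
176 [478, 200, 60] [ 0.27147167  0.25869969 -0.47442875  0.83766788  0.         -1.22951148]
176 [585, 0, 60] [-0.11048103  0.36111224 -0.32708249  0.8826016   0.         -1.61146419]
176 [430, 98, 420] [ 0.07730332 -0.09714932 -0.07124884  1.59669681  0.         -1.42367984]
176 [600, 98, 400] [ 0.05560951  0.21058301  0.21509387  1.57530719  0.         -1.44537365]
```

```bash
cat >> h.py <<'E'
from scipy.spatial.transform import Rotation as Ro
def quat(M):
    v=Ro.from_matrix(M).as_quat(); return [v[3],v[0],v[1],v[2]]
def down(yawdeg,tilt=0):
    y=np.array([0,0,-1.]); a=np.radians(yawdeg); z=np.array([np.cos(a),np.sin(a),0]); x=np.cross(y,z)
    return quat(np.stack([x,y,z],1))
E
python3 - <<'E'
from h import *
import pickle
robot.movep([530,200,330],down(-4))
robot.gripper_close(30)
robot.sleep(0.3)
c=viewer.get_calibration('wrist'); im=viewer.get_image('wrist'); cv2.imwrite('pics/w1.png',im[:,:,::-1]); pickle.dump(c,open('w1.pkl','wb'))
o=robot.get_obs(); print(o['clock'],o['position'],o['wrist_force'],o['finger_gap'])
robot.movep([530,-4,330],down(176))
robot.sleep(0.3)
c=viewer.get_calibration('wrist'); im=viewer.get_image('wrist'); cv2.imwrite('pics/w2.png',im[:,:,::-1]); pickle.dump(c,open('w2.pkl','wb'))
o=robot.get_obs(); print(o['clock'],o['position'],o['wrist_force'])
E
```

```text
4.1417 [530.02374521 200.0154408  330.00694567] [-1.06609646 -0.46589833  0.3560267 ] -0.0014200612032118803
7.4417 [530.0074562   -3.9404711  329.98144953] [-0.49719954  0.22783047 -0.82470637]
```

View pics/w1.png

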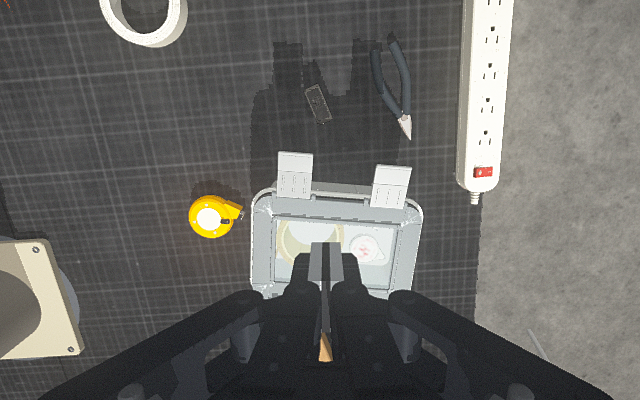

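View pics/w2.png

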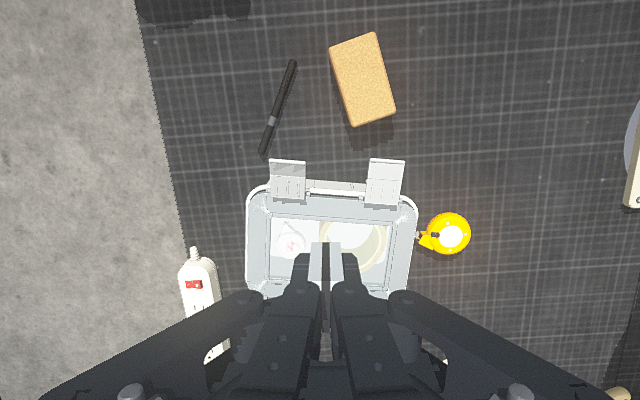

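w1 shows the left clips at about (295,175) and (391,186). w2 shows the right clips at about (287,180) and (385,180). The fingers only cover part of the lid, so I'll zoom for detail.

```bash
python3 - <<'E'
import cv2
for n in 'w1','w2':
    a=cv2.imread(f'pics/{n}.png')[140:300,235:435]
    cv2.imwrite(f'pics/{n}z.png',cv2.resize(a,None,fx=4,fy=4,interpolation=cv2.INTER_CUBIC)[:600])
E
```

```text
(no output)
```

View pics/w1z.png

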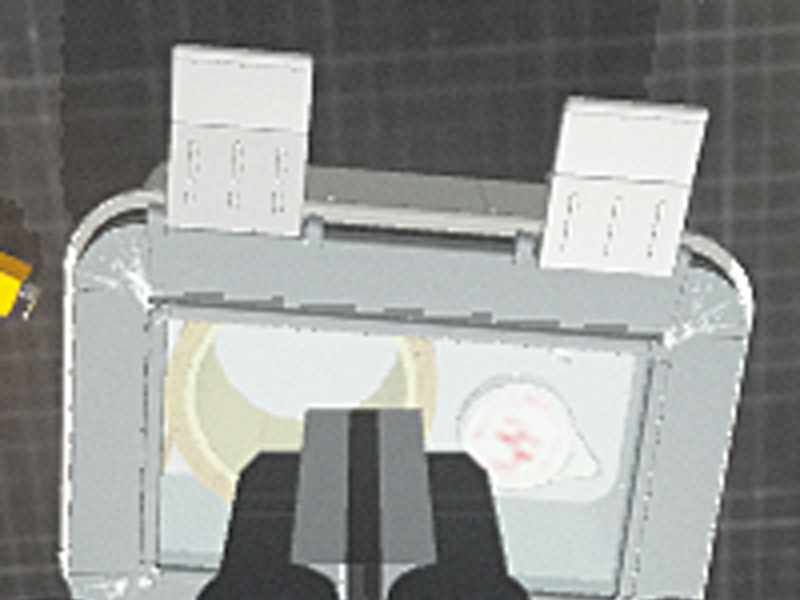

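View pics/w2z.png

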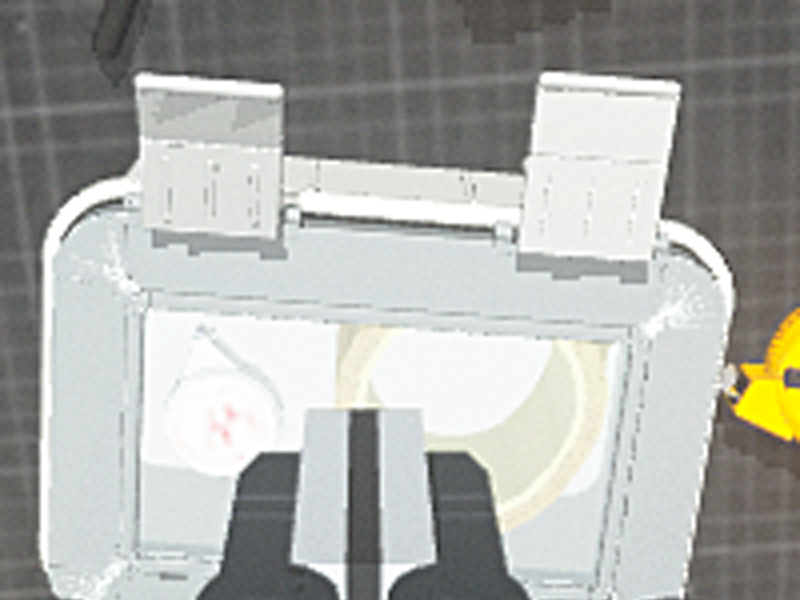

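```bash
python3 - <<'E'
from h import *
import pickle
w1=cam('',pickle.load(open('w1.pkl','rb'))); w2=cam('',pickle.load(open('w2.pkl','rb')))
f=lambda c,u,z:onz(c,(235+(u[0]+.5)/4-.5,140+(u[1]+.5)/4-.5),z)
S=dict(fl=(w1,(166,228),(298,236)),bl=(w1,(541,264),(672,275)),br=(w2,(145,232),(277,240)),fr=(w2,(520,255),(650,262)))
P={}
for k,(c,a,b) in S.items():
    A=f(c,a,106);B=f(c,b,106); P[k]=(A+B)/2; print(k,A.round(1),B.round(1),P[k].round(1),np.linalg.norm(A-B).round(1))
for a,b in ['fl bl'.split(),'fr br'.split(),'fl fr'.split(),'bl br'.split()]:
    d=P[b]-P[a]; print(a,b,np.linalg.norm(d).round(1),np.degrees(np.arctan2(d[1],d[0])).round(2))
print(sum(P.values())/4)
# rim ends z=94 level mid-height edges
for k,c,l in [('w1 near',w1,(65,420)),('w1 far',w1,(735,420)),('w2 far',w2,(42,420)),('w2 near',w2,(712,420))]:
    print(k,f(c,l,94).round(1))
# tips
T=dict(fl=(w1,(175,48),(313,58)),bl=(w1,(568,98),(708,112)),br=(w2,(137,75),(285,90)),fr=(w2,(541,75),(680,88)))
for k,(c,a,b) in T.items():
    for z in (104,125): print(k,z,f(c,a,z).round(1),f(c,b,z).round(1),np.linalg.norm(f(c,a,z)-f(c,b,z)).round(1))
E
```

```text
fl [471.8 173.3 106. ] [508.4 168.3 106. ] [490.1 170.8 106. ] 37.0
bl [576.1 155.3 106. ] [612.9 149.4 106. ] [594.5 152.3 106. ] 37.3
br [592.2  24.2 106. ] [555.5  29.1 106. ] [573.8  26.7 106. ] 37.0
fr [487.6  38.3 106. ] [451.1  42.9 106. ] [469.4  40.6 106. ] 36.8
fl bl 106.1 -10.04
fr br 105.4 -7.59
fl fr 131.8 -99.04
bl br 127.3 -99.36
[531.93845549  97.6020306  106.        ]
w1 near [432.4 111.9  94. ]
w1 far [634.5  97.5  94. ]
w2 far [632.6  84.5  94. ]
w2 near [430.4  98.5  94. ]
fl 104 [479.6 222.9 104. ] [516.5 217.6 104. ] 37.4
fl 125 [482.7 225.9 125. ] [517.5 220.9 125. ] 35.2
bl 104 [585.2 201.8 104. ] [623.4 195.2 104. ] 38.8
bl 125 [582.1 206.  125. ] [618.1 199.8 125. ] 36.5
br 104 [589.5 -19.7 104. ] [549.7 -12.7 104. ] 40.4
br 125 [585.6 -23.  125. ] [548.1 -16.5 125. ] 38.0
fr 104 [479.9 -12.  104. ] [442.2  -5.8 104. ] 38.2
fr 125 [482.4 -15.8 125. ] [446.9  -9.9 125. ] 35.9
```

```bash
python3 - <<'E'
from h import *
import pickle
w1=cam('',pickle.load(open('w1.pkl','rb'))); w2=cam('',pickle.load(open('w2.pkl','rb')))
f=lambda c,u,z:onz(c,(235+(u[0]+.5)/4-.5,140+(u[1]+.5)/4-.5),z)
for th in (-8.6,-9.1,-9.6):
    a=np.radians(th);u=np.array([np.cos(a),np.sin(a)]);v=np.array([-u[1],u[0]])
    print(th,[ (f(c,p,z)[:2]@v).round(1) for c,p,z in [(w1,(350,197),92),(w1,(500,214),92),(w2,(330,190),92),(w2,(480,204),92)]])
# yaw from rim strip edges
for c,a,b in [(w1,(330,196),(510,213)),(w2,(310,190),(515,205)),(w1,(322,240),(525,258)),(w1,(160,308),(650,342)),(w2,(130,293),(650,327))]:
    d=f(c,b,92)-f(c,a,92); print(np.degrees(np.arctan2(d[1],d[0]))%180-180)
a=np.radians(-9.1)
B=lambda x,y,z: np.array([532+np.cos(a)*x-np.sin(a)*y,97.8+np.sin(a)*x+np.cos(a)*y,z])
for n,c in(('w1',w1),('w2',w2)):
    im=cv2.imread(f'pics/{n}.png')[140:300,235:435]; im=cv2.resize(im,None,fx=4,fy=4,interpolation=cv2.INTER_CUBIC)
    def pl(pts,col):
        q=((proj(c,np.array(pts))-[235,140])*4+1.5).astype(int); cv2.polylines(im,[q.reshape(-1,1,2)],True,col,1)
    pl([B(x,y,94) for x,y in [(-102.5,-73),(102.5,-73),(102.5,73),(-102.5,73)]],(0,0,255))
    for s in(1,-1):
        for x in(-52,52): pl([B(x-19,s*70,104),B(x+19,s*70,104)],(0,255,0)); pl([B(x-19,s*118,113),B(x+19,s*118,113)],(255,0,0))
    cv2.imwrite(f'pics/{n}o.png',im[:600])
E
```

```text
-8.6 [np.float64(251.1), np.float64(249.5), np.float64(99.9), np.float64(100.6)]
-9.1 [np.float64(255.4), np.float64(254.2), np.float64(104.6), np.float64(104.9)]
-9.6 [np.float64(259.7), np.float64(258.8), np.float64(109.2), np.float64(109.1)]
-9.638024276549828
-8.323645188352401
-9.355042916641395
-8.289518442852653
-7.956740831481625
```

View pics/w1o.png

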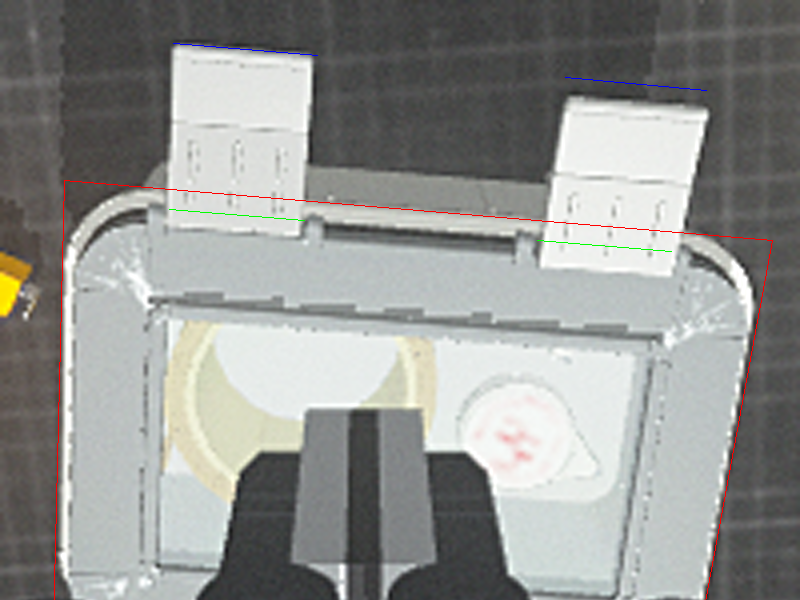

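View pics/w2o.png

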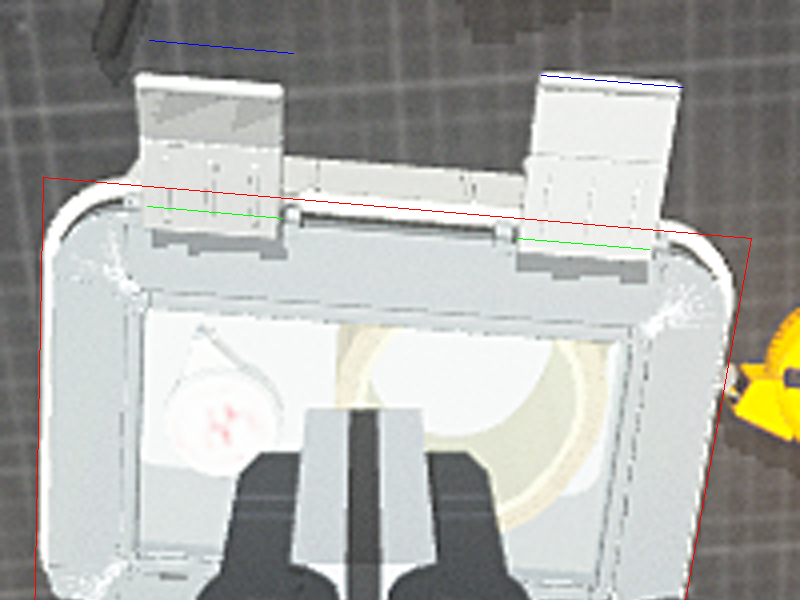

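```bash
python3 - <<'E'
from h import *
import pickle
w1=cam('',pickle.load(open('w1.pkl','rb'))); w2=cam('',pickle.load(open('w2.pkl','rb'))); s=cam('side')
wz=lambda p:(235+(p[0]+.5)/4-.5,140+(p[1]+.5)/4-.5); sz=lambda p:(265+(p[0]+.5)/4-.5,165+(p[1]+.5)/4-.5)
T=dict(fl=(w1,(175,48),(313,58),(375,370),(302,358)),bl=(w1,(568,98),(708,112),(185,307),(122,295)),br=(w2,(137,75),(285,90),(237,52),(290,58)),fr=(w2,(541,75),(680,88),(393,97),(450,100)))
a=np.radians(-8.9);u=np.array([np.cos(a),np.sin(a)]);v=np.array([-u[1],u[0]]);C=np.array([532,97.3])
for k,(c,p,q,ps,qs) in T.items():
    for A,B in((p,ps),(q,qs)):
        o1,d1=ray(c,wz(A));o2,d2=ray(s,sz(B))
        M=np.stack([d1,-d2],1);t=np.linalg.lstsq(M,o2-o1,rcond=None)[0]
        X=(o1+d1*t[0]+o2+d2*t[1])/2; gap=np.linalg.norm(o1+d1*t[0]-o2-d2*t[1])
        bx,by=(X[:2]-C)@u,(X[:2]-C)@v
        print(k,X.round(1),'box',round(bx,1),round(by,1),'gap',round(gap,1),'ang',np.degrees(np.arctan2(abs(by)-70,-(X[2]-104))).round(0),'r',np.hypot(abs(by)-70,X[2]-104).round(1))
E
```

```text
fl [478.5 223.6 112.2] box -72.4 116.5 gap 4.5 ang 100.0 r 47.2
fl [516.2 218.6 110.9] box -34.4 117.4 gap 1.3 ang 98.0 r 47.9
bl [581.  206.7 128.6] box 31.5 115.6 gap 1.2 ang 118.0 r 51.8
bl [617.  200.1 126.4] box 68.1 114.7 gap 1.4 ang 117.0 r 50.0
br [584.6 -24.2 132.7] box 70.7 -111.9 gap 0.8 ang 124.0 r 50.8
br [548.5 -18.3 135.6] box 34.2 -111.7 gap 2.3 ang 127.0 r 52.3
fr [481.5 -13.9 114.7] box -32.7 -117.7 gap 0.7 ang 103.0 r 48.8
fr [445.6  -8.9 119.7] box -68.9 -118.3 gap 0.2 ang 108.0 r 50.8
```

```bash
cat >> h.py <<'E'
A0=np.radians(-8.9);U=np.array([np.cos(A0),np.sin(A0),0]);V=np.array([-U[1],U[0],0]);C0=np.array([532,97.3,0])
CL=dict(fl=(-52,1),fr=(-52,-1),bl=(52,1),br=(52,-1))
def pose(k,th,tau=np.radians(25),s=44,h=10,zs=1,lift=0,out=0):
    x,sd=CL[k]; O=V*sd; Z=np.array([0,0,1.])
    c=C0+U*x+O*(70+s*np.sin(th)+h*np.cos(th)+out)+Z*(104-s*np.cos(th)+h*np.sin(th)+lift)
    t=-np.sin(tau)*O-np.cos(tau)*Z; p=np.cos(tau)*O-np.sin(tau)*Z
    z=U*zs; M=np.stack([np.cross(t,z),t,z],1)
    return c-11*t+11*p, quat(M)
E
python3 - <<'E'
from h import *
for k in CL:
  for zs in(1,-1):
    for th,l in((2.2,60),(1.2,0),(0,0)):
      q=robot.ik(*pose(k,th,zs=zs,lift=l)); print(k,zs,th,None if q is None else q.round(2))
E
```

```text
fl 1 2.2 [ 0.47  0.35 -0.08  1.41 -0.35  2.24]
fl 1 1.2 [ 0.49  0.45 -0.16  1.24 -0.34  2.26]
fl 1 0 [ 0.44  0.45 -0.24  1.13 -0.36  2.22]
fl -1 2.2 [ 0.47  0.35 -0.08  1.41 -0.35 -0.9 ]
fl -1 1.2 [ 0.49  0.45 -0.16  1.24 -0.34 -0.88]
fl -1 0 [ 0.44  0.45 -0.24  1.13 -0.36 -0.92]
fr 1 2.2 [-0.41  0.06 -0.44  1.2   0.42  1.29]
fr 1 1.2 [-0.44  0.17 -0.55  0.98  0.42  1.25]
fr 1 0 [-0.37  0.21 -0.59  0.86  0.43  1.33]
fr -1 2.2 [-0.41  0.06 -0.44  1.2   0.42 -1.85]
fr -1 1.2 [-0.44  0.17 -0.55  0.98  0.42 -1.89]
fr -1 0 [-0.37  0.21 -0.59  0.86  0.43 -1.81]
bl 1 2.2 [ 0.38  0.48  0.12  1.45 -0.37  2.15]
bl 1 1.2 [ 0.4   0.57  0.04  1.28 -0.37  2.17]
bl 1 0 [ 0.36  0.57 -0.04  1.18 -0.38  2.13]
bl -1 2.2 [ 0.38  0.48  0.12  1.45 -0.37 -0.99]
bl -1 1.2 [ 0.4   0.57  0.04  1.28 -0.37 -0.97]
bl -1 0 [ 0.36  0.57 -0.04  1.18 -0.38 -1.01]
br 1 2.2 [-0.37  0.23 -0.23  1.21  0.43  1.34]
br 1 1.2 [-0.39  0.33 -0.33  1.02  0.42  1.31]
br 1 0 [-0.33  0.37 -0.37  0.91  0.43  1.38]
br -1 2.2 [-0.37  0.23 -0.23  1.21  0.43 -1.8 ]
br -1 1.2 [-0.39  0.33 -0.33  1.02  0.42 -1.83]
br -1 0 [-0.33  0.37 -0.37  0.91  0.43 -1.76]
```

```bash
cat >> h.py <<'E'
def F():
    return np.array(robot.get_obs()['wrist_force'])
def fold(k,th0,th1=0.7,v=40,guard=10):
    P,q=pose(k,th0,zs=-1,lift=45); robot.movep(P,q)
    P,q=pose(k,th0,zs=-1,lift=8); robot.line_to(P,q,velocity=100); robot.sleep(0.15)
    f0=F(); print('f0',f0.round(2),robot.get_obs()['clock'])
    n=int(np.ceil(44*(th0-th1)/5)); log=[]
    for th in np.linspace(th0,th1,n+1):
        P,q=pose(k,th,zs=-1); robot.line_to(P,q,velocity=v)
        f=F()-f0; log.append((round(float(th),2),round(float(np.linalg.norm(f)),1)))
        if np.linalg.norm(f)>guard: print('GUARD'); break
    print(log,robot.get_obs()['clock']); return f0
E
python3 - <<'E'
from h import *
f0=fold('fr',np.radians(115)); np.save('f0.npy',f0); f=F()-f0; print(f)
cv2.imwrite('pics/s1.png',cv2.resize(viewer.get_image('scene')[120:260,200:420,::-1],None,fx=3,fy=3))
E
```

```text
f0 [-0.29  0.48  0.13] 8.8083
[(2.01, 0.9), (1.9, 1.1), (1.79, 0.5), (1.68, 1.1), (1.57, 1.5), (1.46, 0.6), (1.35, 0.6), (1.24, 0.5), (1.14, 1.7), (1.03, 1.9), (0.92, 0.7), (0.81, 0.7), (0.7, 0.8)] 12.4583
[ 0.73266556 -0.24033817  0.13515422]
```

View pics/s1.png

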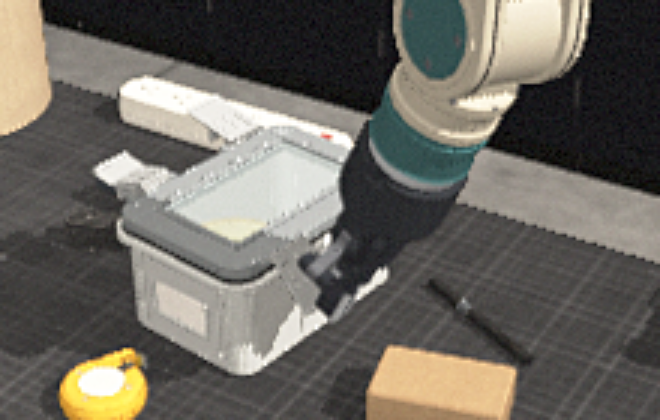

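```bash
cat >> h.py <<'E'
def press(k,f0,th0=0.7,thmin=-0.12,stop=7.0,big=1.5,small=0.8):
    O=V*CL[k][1]; th=th0; peak=0; snapped=False; log=[]; last=0
    while th>thmin:
        th-= (small if (last>2.5 or snapped) else big)/45
        P,q=pose(k,th,zs=-1); robot.line_to(P,q,velocity=8)
        f=F()-f0; n=O*np.cos(th)+np.array([0,0,np.sin(th)]); ft=float(f@n); fn=float(np.linalg.norm(f)); last=ft
        log.append((round(th,3),round(ft,1),round(fn,1)))
        if fn>20: print('LIMIT'); break
        if not snapped and peak>4 and ft<0.5*peak and ft<peak-3: snapped=True; print('SNAP',th)
        peak=max(peak,ft) if not snapped else peak
        if snapped and ft>stop: print('STOP'); break
    print(log,'peak',peak,'clock',robot.get_obs()['clock']); return snapped,th
def away(k,th):
    P,q=pose(k,th,zs=-1,out=12,lift=0); robot.line_to(P,q,velocity=60)
    P,q=pose(k,th,zs=-1,out=50,lift=110); robot.line_to(P,q,velocity=250)
E
python3 - <<'E'
from h import *
f0=np.load('f0.npy'); s,th=press('fr',f0); np.save('th.npy',th)
cv2.imwrite('pics/s2.png',cv2.resize(viewer.get_image('scene')[120:260,200:420,::-1],None,fx=3,fy=3))
E
```

```text
SNAP 0.2088888888888889
STOP
[(0.667, 0.6, 0.7), (0.633, 0.0, 0.6), (0.6, 0.1, 1.3), (0.567, 0.4, 0.6), (0.533, 0.9, 1.2), (0.5, 0.4, 0.4), (0.467, 1.6, 2.1), (0.433, -0.1, 0.4), (0.4, 0.4, 0.9), (0.367, 0.9, 1.5), (0.333, 3.3, 3.3), (0.316, 4.9, 4.9), (0.298, 4.6, 4.8), (0.28, 7.3, 7.3), (0.262, 4.5, 4.8), (0.244, 6.4, 6.7), (0.227, 5.4, 5.7), (0.209, 3.1, 3.3), (0.191, 6.2, 6.4), (0.173, 4.3, 4.9), (0.156, 6.1, 6.2), (0.138, 5.5, 6.6), (0.12, 5.5, 6.1), (0.102, 4.5, 5.6), (0.084, 6.0, 7.0), (0.067, 3.6, 4.8), (0.049, 1.3, 2.0), (0.031, 2.8, 2.9), (0.013, 0.1, 0.5), (-0.004, 1.1, 1.6), (-0.022, 0.7, 0.8), (-0.04, 1.6, 1.7), (-0.058, 3.4, 3.8), (-0.076, 5.9, 7.5), (-0.093, 6.7, 8.0), (-0.111, 9.2, 11.8)] peak 7.262783374342106 clock 22.5167
```

View pics/s2.png

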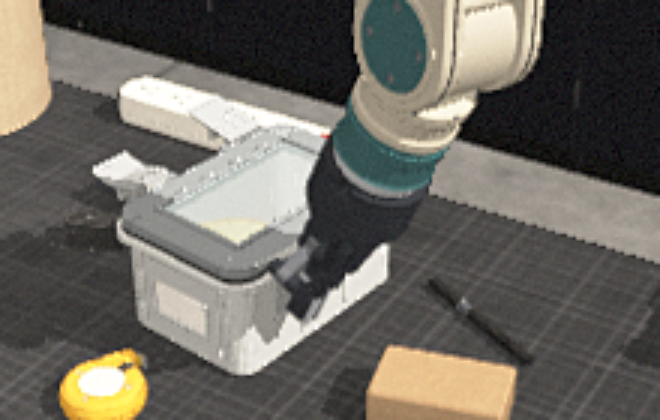

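fr showed a clear rise, a snap at about 0.06, near-zero force, then the home stop at -0.06. The picture shows the flap down against the tub. Next is the diagonal clip, bl.

```bash
python3 - <<'E'
s=open('h.py').read()
s=s.replace("n=int(np.ceil(44*(th0-th1)/5))","n=int(np.ceil(44*(th0-th1)/9))").replace("th1=0.7,v=40","th1=0.7,v=60")
s=s.replace("big=1.5,small=0.8","big=1.8,small=0.9").replace("velocity=8)","velocity=(9 if last>2.5 or snapped else 14))")
s=s.replace("and peak>4 and ft<0.5*peak and ft<peak-3:","and peak>4.5 and len(log)>2 and max(ft,log[-2][1])<0.4*peak:")
s=s.replace("peak=max(peak,ft) if","peak=max(peak,min(ft,log[-2][1] if len(log)>1 else 0)+.5) if")
open('h.py','w').write(s)
E
python3 - <<'E'
from h import *
away('fr',float(np.load('th.npy')))
f0=fold('bl',np.radians(128))
s,th=press('bl',f0); np.save('th.npy',th); print(s,th)
cv2.imwrite('pics/s3.png',cv2.resize(viewer.get_image('side')[140:310,245:445,::-1],None,fx=3.5,fy=3.5))
E
```

```text
f0 [ 0.51 -0.54  0.8 ] 25.2833
[(2.23, 1.2), (2.04, 0.7), (1.85, 1.7), (1.66, 2.0), (1.47, 1.0), (1.28, 0.9), (1.08, 1.1), (0.89, 1.6), (0.7, 1.3)] 27.9
SNAP 0.07999999999999995
STOP
[(0.66, -0.6, 1.6), (0.62, 1.3, 1.5), (0.58, -0.5, 1.6), (0.54, -0.2, 0.9), (0.5, -0.8, 0.8), (0.46, -0.4, 1.9), (0.42, -0.9, 2.2), (0.38, -1.0, 1.6), (0.34, 2.2, 2.8), (0.3, 4.7, 5.0), (0.28, 6.2, 6.4), (0.26, 8.1, 8.7), (0.24, 6.4, 6.9), (0.22, 8.6, 9.2), (0.2, 10.2, 10.7), (0.18, 11.3, 11.8), (0.16, 8.5, 8.9), (0.14, 9.3, 9.9), (0.12, 4.7, 5.2), (0.1, 3.4, 3.5), (0.08, 2.1, 2.8), (0.06, 0.2, 1.0), (0.04, 1.0, 1.2), (0.02, -0.3, 1.2), (-0.0, 0.9, 1.8), (-0.02, 0.3, 1.5), (-0.04, -0.1, 1.7), (-0.06, -0.1, 1.1), (-0.08, 2.5, 2.7), (-0.1, 5.5, 5.8), (-0.12, 7.4, 8.0)] peak 10.7 clock 35.9
True -0.12000000000000008
```

View pics/s3.png

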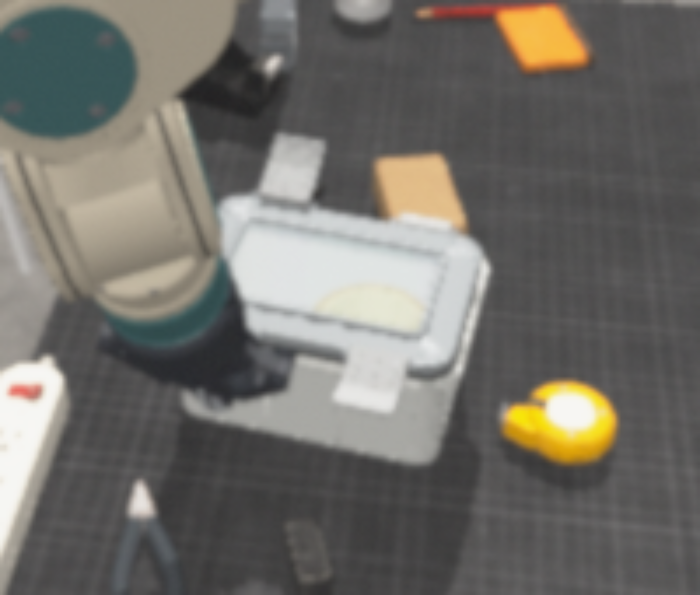

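bl snapped too: peak about 11 N, drop at 0.12, home stop at -0.08. Next is fl.

```bash
python3 - <<'E'
from h import *
away('bl',float(np.load('th.npy')))
f0=fold('fl',np.radians(112))
s,th=press('fl',f0,thmin=-.16,stop=6,small=1.0); np.save('th.npy',th); print(s,th)
cv2.imwrite('pics/s4.png',cv2.resize(viewer.get_image('side')[140:310,245:445,::-1],None,fx=3.5,fy=3.5))
E
```

```text
f0 [ 0.28 -0.3   0.42] 38.0833
[(1.95, 0.6), (1.78, 1.5), (1.6, 1.1), (1.42, 1.0), (1.24, 0.7), (1.06, 1.1), (0.88, 1.7), (0.7, 0.9)] 40.35
SNAP 0.2111111111111111
STOP
[(0.66, -0.2, 1.4), (0.62, -0.2, 0.8), (0.58, -0.8, 2.0), (0.54, -1.1, 1.6), (0.5, -0.2, 1.1), (0.46, 0.4, 0.6), (0.42, 1.7, 2.5), (0.38, 4.8, 5.5), (0.358, 4.5, 4.8), (0.336, 5.4, 5.7), (0.313, 4.4, 4.5), (0.291, 2.1, 2.3), (0.251, 1.7, 1.8), (0.211, 1.1, 1.1), (0.189, 0.9, 1.1), (0.167, -0.5, 0.6), (0.144, 0.7, 1.3), (0.122, 0.7, 0.8), (0.1, 0.6, 1.2), (0.078, 0.0, 0.7), (0.056, 2.6, 3.7), (0.033, 5.1, 6.0), (0.011, 6.7, 7.6)] peak 5.0 clock 46.4583
True 0.011111111111111075
```

View pics/s4.png

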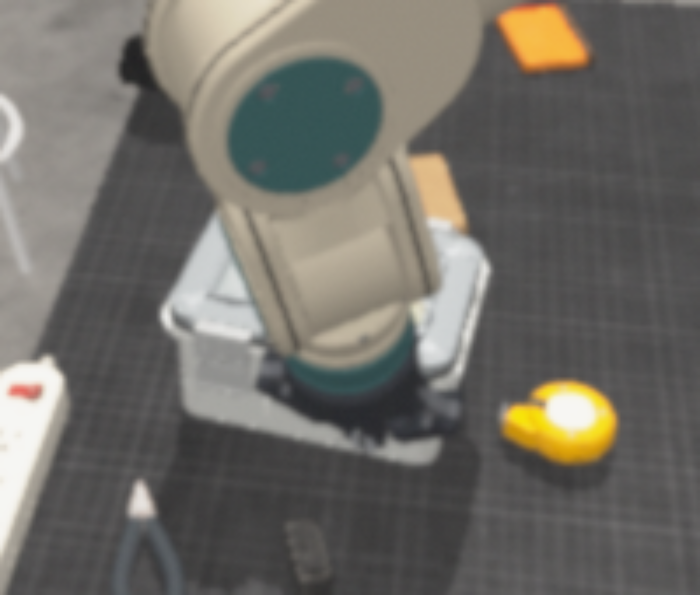

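fl shows the same pattern: peak 5 N, a drop, then a firm stop. That fits a tab bent outwards. The last one is br.

```bash
python3 - <<'E'
from h import *
away('fl',float(np.load('th.npy')))
cv2.imwrite('pics/s5a.png',cv2.resize(viewer.get_image('side')[140:310,245:445,::-1],None,fx=3.5,fy=3.5))
# rise well over the box before crossing
p=np.array(robot.get_obs()['position']); robot.movep(p+[0,-60,60],pose('fl',0,zs=-1)[1])
f0=fold('br',np.radians(130)); np.save('f0.npy',f0)
s,th=press('br',f0,thmin=-.16,stop=6,small=1.0); np.save('th.npy',th); print(s,th)
cv2.imwrite('pics/s5.png',cv2.resize(viewer.get_image('scene')[120:260,200:420,::-1],None,fx=3,fy=3))
E
```

```text
f0 [-0.97  0.27  0.25] 49.5417
[(2.27, 1.8), (2.07, 1.1), (1.88, 1.2), (1.68, 1.6), (1.48, 2.2), (1.29, 1.1), (1.09, 1.4), (0.9, 0.8), (0.7, 0.9)] 52.225
SNAP 0.042222222222222196
STOP
[(0.66, 0.2, 0.7), (0.62, 0.4, 1.1), (0.58, 0.0, 0.7), (0.54, 0.2, 1.1), (0.5, 0.5, 1.2), (0.46, -0.4, 1.8), (0.42, 1.3, 1.3), (0.38, 5.1, 5.1), (0.358, 5.2, 5.2), (0.336, 4.4, 4.5), (0.313, 4.0, 4.2), (0.291, 2.4, 3.2), (0.251, 3.1, 3.4), (0.229, 2.3, 2.9), (0.189, 2.5, 2.7), (0.167, 1.2, 1.7), (0.127, 2.6, 3.2), (0.104, 2.7, 3.4), (0.082, 0.6, 2.3), (0.042, 1.9, 2.6), (0.02, 4.1, 4.7), (-0.002, 7.2, 8.8)] peak 5.6 clock 58.1083
True -0.0022222222222222504
```

View pics/s5a.png

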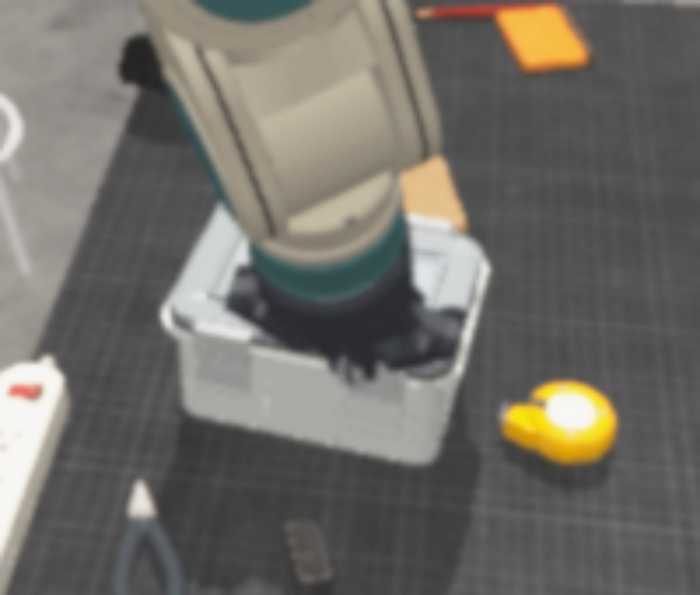

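View pics/s5.png

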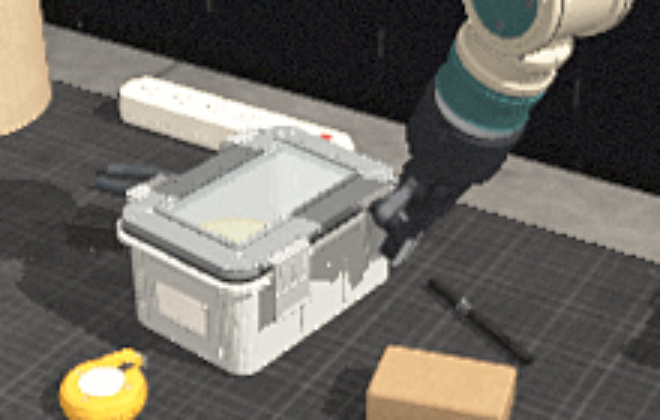

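br's drop was less distinct: a rise to 5 N, then a long low stretch, then a rise at 0.02. I'll press a little further, well under 25 N, to tell the home stop from the nib ramp, then look.

```bash
python3 - <<'E'
from h import *
f0=np.load('f0.npy'); th=float(np.load('th.npy')); O=V*-1; L=[]
for i in range(5):
    th-=0.7/45; P,q=pose('br',th,zs=-1); robot.line_to(P,q,velocity=9)
    o=robot.get_obs(); f=o['wrist_force']-f0; L.append((round(th,3),(f@O).round(1),np.linalg.norm(f).round(1),((o['position']-C0)@O).round(2), ((P-C0)@O).round(2)))
    if np.linalg.norm(f)>14: break
print(L); np.save('th.npy',th)
away('br',th)
cv2.imwrite('pics/s6.png',cv2.resize(viewer.get_image('scene')[120:260,200:420,::-1],None,fx=3,fy=3,interpolation=cv2.INTER_CUBIC))
cv2.imwrite('pics/s6s.png',cv2.resize(viewer.get_image('side')[140:310,245:445,::-1],None,fx=3.5,fy=3.5,interpolation=cv2.INTER_CUBIC))
print(robot.get_obs()['clock'])
E
```

```text
[(-0.018, np.float64(8.6), np.float64(9.9), np.float64(95.29), np.float64(93.83)), (-0.033, np.float64(10.7), np.float64(12.5), np.float64(95.12), np.float64(93.15)), (-0.049, np.float64(12.7), np.float64(14.5), np.float64(94.89), np.float64(92.46))]
59.975
```

View pics/s6.png

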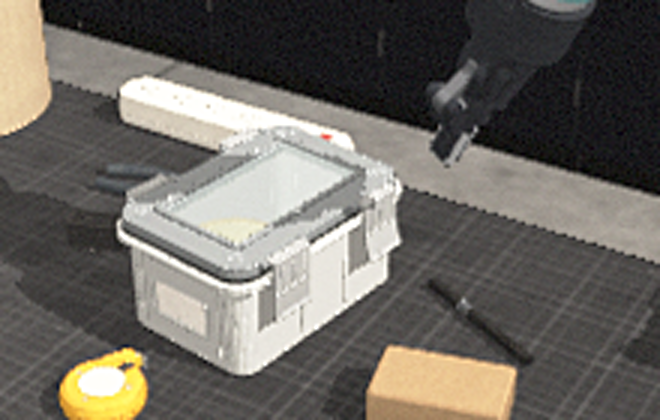

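View pics/s6s.png

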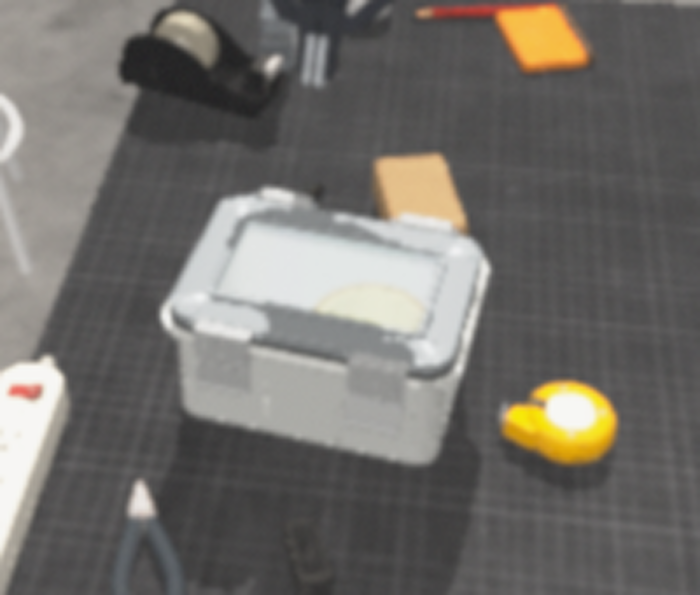

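br rose about 4 N over 0.4 mm of real travel, so it is on the hard stop. I'll check the scene picture against the expected outline of the unbent upper part of the flap, which costs no robot time.

```bash
python3 - <<'E'
from h import *
c=cam('scene'); im=viewer.get_image('scene')[:,:,::-1]
f=8; x0,y0=275,170
z=cv2.resize(im[y0:y0+70,x0:x0+95],None,fx=f,fy=f,interpolation=cv2.INTER_CUBIC)
B=lambda x,y,zz: C0+U*x+V*y+np.array([0,0,zz])
raw=z.copy()
for k in('fr','br'):
    x,s=CL[k]
    for h,e,col in((9,0,(0,0,255)),(9+.25*27,.25,(255,0,0))):
        for ss in(5,27,48):
            hh=9+e*ss; q=proj(c,[B(x-19,s*(70+hh),102.8-ss),B(x+19,s*(70+hh),102.8-ss)])
            q=((q-[x0,y0]+.5)*f).astype(int); cv2.line(z,tuple(map(int,q[0])),tuple(map(int,q[1])),col,1)
cv2.imwrite('pics/s7.png',z); cv2.imwrite('pics/s7r.png',raw); print(robot.get_obs()['clock'])
E
```

```text
60.025
```

View pics/s7.png

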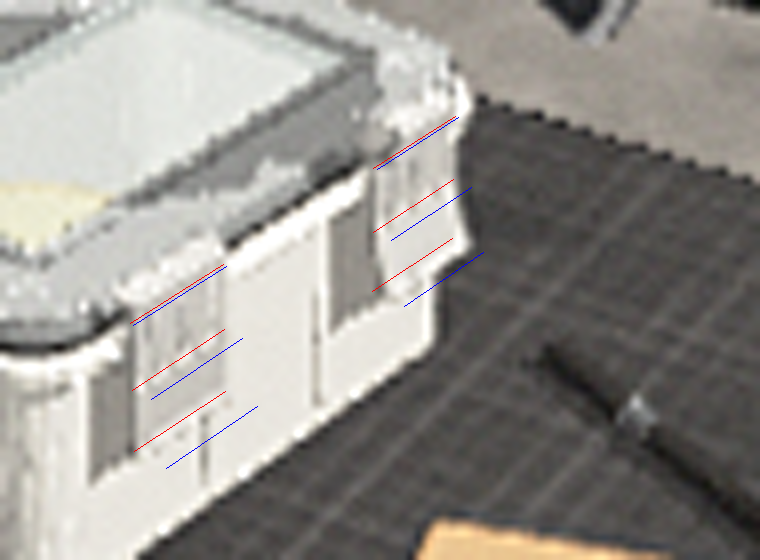

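View pics/s7r.png

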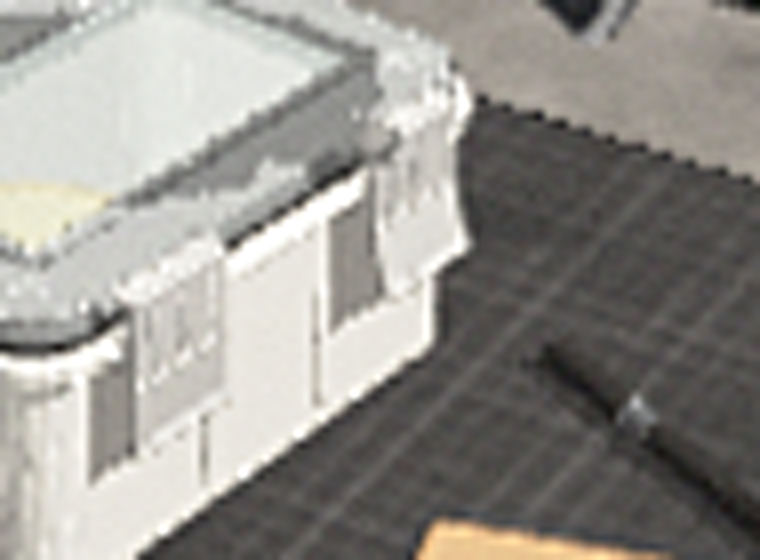

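The red home outlines match the upper parts of fr (about 180,330) and br (about 415,175), both straight down. Only br's bent tab flares out, at about (465,245). The bystanders look unmoved and the arm is clear, so I'm handing in.

```bash
python3 - <<'E'
from h import *
print(robot.finish_job(), robot.get_obs()['clock'])
E
```

```text
the job is handed in; nothing more can be done
the job is handed in; nothing more can be done
```

I folded and pressed all four clips home crosswise, in the order near right, far left, near left, far right, and handed the job in at about 60 s.

- **Force:** The highest wrist force I read was about 14.5 N, against the 25 N limit. Each clip showed a rise, a drop and then a firm home stop.
- **Far right clip:** Its drop was less distinct than the others. I pressed it slightly further; the force rose steeply over 0.4 mm, so it was on its hard stop.
- **Final pictures:** All four flaps hang straight down, and only the far right clip's bent tab flares outwards. The bystanders look unmoved, though I only judged that by eye, and the arm was clear of the box.
- **Not checked:** I did not measure how far the lid came down. That it is held down on its seal rests on the four clips being home.

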